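# Snap the picture frame shut all round

## Task

The new flower picture is in the small snap frame lying on the dressing table, but its four hinged gold rails still stand open. Press each of the four rails down with the fingertips until it clicks shut and lies flat. Press only the rails, not the clear sheet over the picture; do not pick the frame up or push it away, and leave the goods round it where they are.

Things in the scene. Friction and masses are not known exactly. Their poses are not given: they have to be found in the camera images.
- snap_frame: loose snap frame lying flat: black back and corner caps, four gold hinged rails, flower picture under a clear sheet; 165 (own x) x 210 (own y) x 14.5 mm with rails shut, 0.7 kg. Origin: centre of its underside, on the table; z up, x away from the robot (up to 0.5 rad off). Each rail's hinge runs 3.5 mm inside the outer edge at z = 11.5 mm; a shut rail's flat top is at z = 13.5 mm
- cover: the clear sheet over the picture, not to be pressed: fixed in the frame, same origin and axes; its top is at z = 8.6 mm, bare over x within 53 mm and y within 75 mm of the centre
- rail_near (a joint): hinge of the rail on the frame's own -x side (147 mm long), rad: 0 shut flat, 0.6 to 0.8 (its stop) standing open, free edge inward and up. Like all four, it has to pass a spring roller at about 0.26: below that it snaps shut and stays, let go above it it springs back to about 0.6. Needs 8 to 18 N straight down, 16 mm from the hinge
- rail_far (a joint): the same for the rail on the own +x side (147 mm long). All rails are 26 mm wide from hinge to free inner edge, 3 mm thick, and run between 30 mm square corner caps whose tops are at z = 14.5 mm
- rail_left (a joint): the same for the rail on the frame's own +y side (102 mm long)
- rail_right (a joint): the same for the rail on the frame's own -y side (102 mm long)
- mid_near (a point): point on the top face of the near rail, middle of its length, 15 mm from its hinge; moves with the rail (shut: z = 13.5 mm; open: about 9 mm higher). Its own z is the normal of the top face.
- mid_far (a point): the same point on the far rail
- mid_left (a point): the same point on the left rail
- mid_right (a point): the same point on the right rail
- case_aqua: aqua crochet glasses sleeve, 203 x 80 x 22 mm, loose, right of the frame; origin at the centre of its underside; leave it
- scrubby_rose: round rose-red crochet face scrubby with a paper card on it, 88 mm across, 44 mm high, loose, left of the frame; origin at the centre of its underside; leave it

How it is judged (in metres and radians):
At the end, for the whole second after the job is handed in: all four rails are shut (each hinge below 0.06 rad), the frame lies flat and at rest on the table, within 40 mm of where it was (value of joint each of rail_near, rail_far, rail_left, rail_right below 0.06 rad and distance of snap_frame from where it was at the start of the episode below 0.04 m and height (world z) of snap_frame below 0.006 m and angle between snap_frame's own z axis and vertical below 0.05 rad and linear speed of snap_frame below 0.02 m/s); the robot touches nothing.
It fails at once if the clear sheet is pressed (over 5 N) (contact force between anything else and cover above 5 N).
It fails at once if the frame is lifted or tipped (height (world z) of snap_frame above 0.015 m or angle between snap_frame's own z axis and vertical above 0.15 rad).
It fails at once if the frame is pushed more than 60 mm away (distance of snap_frame from where it was at the start of the episode above 0.06 m).
It fails at once if the scrubby or the glasses sleeve beside the frame is moved more than 25 mm (distance of any of scrubby_rose, case_aqua from where it was at the start of the episode above 0.025 m).
It also fails if it takes over 58 s, if anything falls off the work surface, if the arm or the gripper's body presses on something with over 40 N, if the wrist force passes 120 N, or if a joint passes its speed limit or range.

## Robot

A 6-joint arm with a two-finger parallel gripper is mounted at the origin on a cart in front of the work surface, level with it; the furniture and walls round the work are solid. World frame = base frame: x ahead of the robot, y to its left, z up, the work surface at z = 0. Lengths are in mm, angles in rad, forces in N, time in s.
With the tool pointing down it reaches from about 350 to 875 mm from the base axis. Payload 4.2 kg.
Tool frame: the origin (TCP) lies at the very end of the fingers, on their centre line; the grasp point (between the pads) lies 19 mm behind it; z points along the fingers, y is the direction in which the jaws open and shut (so a half turn about z gives the same grasp; the last joint's range is limited). The gripper opens to 85 mm and grips with 20 to 120 N. Pads are 22 mm wide; open, the fingers measure 114 mm over their backs; the gripper's body (76 mm by 85 mm) begins 54 mm behind the grasp point. The pads swing forward as they close: fully open they stand 13 mm farther back than shut.
Start: joints at [-0.931, 0.385, 0.008, 0, -1.194, -0.259], TCP at [232.303, -580.202, 231.312] pointing down, gripper open.
Joint ranges: [-3.14, 3.14], [-1.21, 2.06], [-1.07, 1.41], [-3.16, 2.05], [-2.99, -0.16], [-3.1, 3.1]. Speed limits (rad/s): [2.79, 2.79, 3.14, 3.14, 3.14, 3.14].

## Interface

Orientations are given as a unit quaternion [x, y, z, w].
In Python, from bench import arm gives the robot as it stands.
- The arm moves only by the tool apply_moves, never from a script. Its argument "plan" is one flat list of numbers, 5 for each row, row after row: the gripper's target within -1 to 1 (shut at 1, half-way at 0, fully open at -1), then the shift along the world's x, y, z in m, then the turn about the world's z in degrees. A call has 1 to 8 rows; each row is the pose to reach, as a shift and turn from the pose commanded when the call began; what a row does not reach only later rows make up. A row lasts 1/12 s, in which the tool goes at most 41.7 mm and 7.16 degrees, less where a joint would pass 70% of its speed; a pose out of reach is approached as far as the arm can. A call with a gripper value outside its range is refused whole. The fingers move at their own pace and stop on an object; the grip force is fixed at half the most. Time passes only in rows, so rows that repeat a pose let the fingers close. It gives the time, the measured TCP pose, the force and the opening at its end, in the units of the state.
- arm.read_state(): the state, without advancing time (a new reading comes with each control period).
- arm.get_image(name): name is "scene" or "top" or "wrist"; returns a dict with "color" (400x640x3 uint8, red, green, blue), "range_z" (400x640 float32, mm along the optical axis (not along the pixel's ray), 0 where there is no reading), "camera_matrix" (3x3 intrinsics, pixels), "camera_from_world" (4x4, takes a point from world to camera coordinates); the wrist camera has in their place "mount" (4x4, takes a point from camera to tool coordinates, whose origin is the TCP and whose axes are the flange's). Camera axes: x right, y down, z forward; pixel columns grow to the right and rows downward; lengths in mm; the calibration is good to about 2 mm. A picture is of the moment at which its call begins: read the wrist's pose just before it.
- arm.job_done(): hands the job in, once; it reports no verdict.
The state is a dict: "clock": time; "joints": joint angles; "joint_vel": joint speeds; "joint_efforts": joint torques, N m; "position": TCP position; "ee_rot": TCP orientation; "contact_force": force on the tool from outside, world axes, zero at the start; "wrist_torque": the same for the moment, N m; "gripper_width": finger opening in mm.
Only numpy, scipy, OpenCV 4.12 (cv2) and the standard library are available. Lean on these libraries where they do the work, as an engineer would, in place of code of your own. Each camera call takes 0.05 s, during which the arm holds its last target.

## Working session

There is one attempt and no reset: what is moved stays moved. The work goes in short steps, Python scripts to look and compute and a tool call to move; the robot and the scene stay as the last step left them, time stands still between calls to the robot, and variables do not carry over. Pictures are saved under pics/ and viewed, and the job is handed in when it is done.

Besides the shell and the picture viewer there is one more tool, called after "Request:" as name(argument=value, ...), one argument or row to a line, values as JSON. apply_moves: Moves the arm, as the interface text tells. Its arguments: {"type":"object","properties":{"plan":{"type":"array","items":{"type":"number"}}},"required":["plan"]}

```bash
mkdir -p pics; ls; python3 - <<'E'
from bench import arm
import cv2
s=arm.read_state();print(s)
for n in("top","scene"):
    d=arm.get_image(n);cv2.imwrite(f"pics/{n}0.png",d["color"][:,:,::-1]);print(n,d["camera_matrix"],d["camera_from_world"])
    import numpy as np;np.savez(f"{n}0.npz",**d)
E
```

```text
pics
{'clock': 0.0, 'joints': array([-9.31384367e-01,  3.85582286e-01,  6.59574348e-03, -5.23303503e-04,
       -1.19401608e+00, -2.58602510e-01]), 'joint_vel': array([ 0.00026078,  0.00090351,  0.00010763,  0.00038626, -0.00099102,
        0.00041497]), 'joint_efforts': array([-3.96159521e-04, -3.92285550e+01,  1.88402617e+01,  4.18608025e+00,
       -4.58996423e-03,  1.29121196e-05]), 'position': array([ 232.09126429, -579.65859998,  230.19069009]), 'ee_rot': array([-1.89161407e-01,  9.81945358e-01,  1.09936663e-03, -2.59759779e-04]), 'contact_force': array([-0.17609103,  0.35117322, -1.17553517]), 'wrist_torque': array([-0.01400204,  0.00961093,  0.02074558]), 'gripper_width': 85.1298234719457}
top [[402.27662313   0.         315.15639424]
 [  0.         402.27662313 194.81328553]
 [  0.           0.           1.        ]] [[ 2.42755321e-02 -9.99602902e-01 -1.43086447e-02 -1.81486495e+01]
 [-9.97237049e-01 -2.32079621e-02 -7.05666903e-02  5.27645038e+02]
 [ 7.02065939e-02  1.59821546e-02 -9.97404434e-01  1.03297001e+03]
 [ 0.00000000e+00  0.00000000e+00  0.00000000e+00  1.00000000e+00]]
scene [[414.17744605   0.         315.26583469]
 [  0.         414.17744605 203.64335076]
 [  0.           0.           1.        ]] [[-8.54936542e-01 -5.18609446e-01  1.13027072e-02  4.01957606e+02]
 [-3.03145727e-01  4.81822515e-01 -8.22161622e-01  2.00160923e+02]
 [ 4.20934885e-01 -7.06322381e-01 -5.69141913e-01  1.02286641e+03]
 [ 0.00000000e+00  0.00000000e+00  0.00000000e+00  1.00000000e+00]]
```

View pics/top0.png

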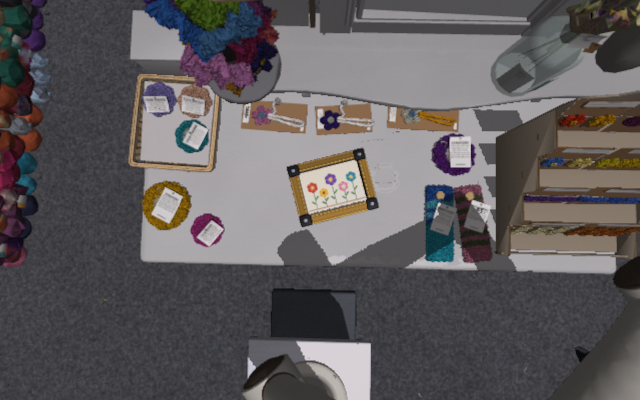

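View pics/scene0.png

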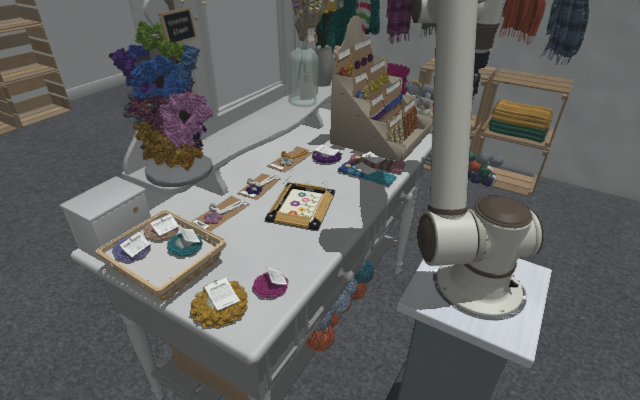

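```bash
python3 - <<'E'
import numpy as np,cv2
d=np.load("top0.npz");c=d["color"][135:240,275:395,::-1]
cv2.imwrite("pics/crop0.png",cv2.resize(c,None,fx=5,fy=5,interpolation=cv2.INTER_CUBIC))
E
```

```text
(no output)
```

View pics/crop0.png

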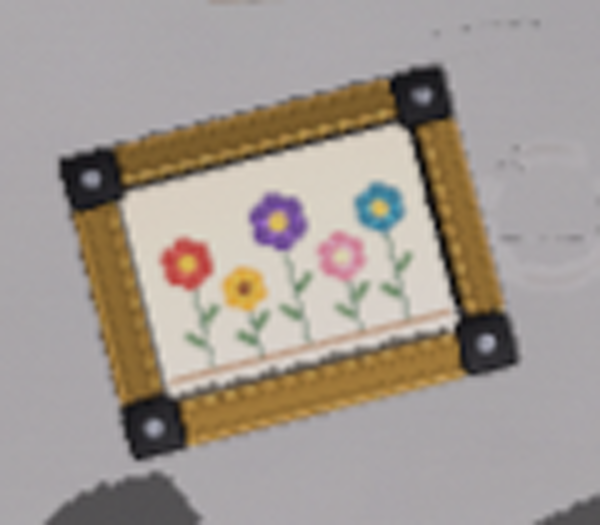

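```bash
cat > h.py <<'E'
import numpy as np
def unproj(K,T,px,z):
    px=np.atleast_2d(px).astype(float);Ti=np.linalg.inv(T)
    r=np.c_[px,np.ones(len(px))]@np.linalg.inv(K).T@Ti[:3,:3].T;o=Ti[:3,3]
    return o+r*((z-o[2])/r[:,2])[:,None]
E
python3 - <<'E'
import numpy as np
from h import *
d=np.load("top0.npz");K,T=d["camera_matrix"],d["camera_from_world"]
def fit(px,z,loc):
    W=unproj(K,T,(np.array(px)+.5)/5-.5+[275,135],z)[:,:2]
    a=(loc[:,0]+1j*loc[:,1]);b=W[:,0]+1j*W[:,1];ab=b.mean()
    s=((b-ab)*a.conj()).sum()/(abs(a)**2).sum()
    print(np.round(W,1),"c",ab,"scale",abs(s),"yaw",np.angle(s),"res",abs(b-ab-s*a))
l=np.array([[1,1],[1,-1],[-1,-1],[-1,1]])
fit([(60,158),(442,65),(518,365),(137,460)],14.5,l*[82.5,105])
fit([(91,179),(422,96),(486,343),(154,428)],15,l*[67.5,90])
R=d["range_z"]
v,u=np.mgrid[150:230,285:385]
print(np.linalg.inv(T)[:3,3])
E
```

```text
[[ 602.2   71.7]
 [ 656.1 -128.8]
 [ 498.6 -171. ]
 [ 444.2   26.8]] c (550.2750534519325-50.34649782990401j) scale 0.9861565865516503 yaw 0.2669020685971082 res [0.98639912 0.10101556 0.87485141 1.31458894]
[[ 591.3   54.9]
 [ 639.3 -118.5]
 [ 509.7 -154.1]
 [ 461.1   18.3]] c (550.3390204845002-49.83780899244532j) scale 0.9978908903204713 yaw 0.2716950184138057 res [0.2578018  0.25646826 0.35652827 0.35748876]
[ 454.10644275  -22.40496308 1067.26335028]
```

Request:
apply_moves(
  plan=[1, 0.257, 0.513, -0.1, -6, 1, 0.257, 0.513, -0.1, -6, 1, 0.257, 0.513, -0.1, -6, 1, 0.257, 0.513, -0.1, -6, 1, 0.257, 0.513, -0.1, -6, 1, 0.257, 0.513, -0.1, -6, 1, 0.257, 0.513, -0.1, -6, 1, 0.257, 0.513, -0.1, -6],
)

```text
clock: 0.77
position: [379.6, -284.6, 173.6]
ee_rot: [-0.137, 0.991, 0.0, -0.0]
contact_force: [1.3, -0.6, 0.1]
gripper_width: 0.1
```

Request:
apply_moves(
  plan=[1, 0.109, 0.218, -0.084, 0, 1, 0.109, 0.218, -0.084, 0, 1, 0.109, 0.218, -0.084, 0, 1, 0.109, 0.218, -0.084, 0, 1, 0.109, 0.218, -0.084, 0, 1, 0.109, 0.218, -0.084, 0, 1, 0.109, 0.218, -0.084, 0, 1, 0.109, 0.218, -0.084, 0],
)

```text
clock: 1.43
position: [488.7, -66.5, 88.7]
ee_rot: [-0.14, 0.99, -0.0, -0.001]
contact_force: [-1.0, -0.6, -0.3]
gripper_width: -0.2
```

```bash
python3 - <<'E'
from bench import arm
import cv2,numpy as np
s=arm.read_state();print(s["clock"],s["position"],s["ee_rot"],s["contact_force"])
d=arm.get_image("wrist");cv2.imwrite("pics/w1.png",d["color"][:,:,::-1])
np.savez("w1.npz",pos=s["position"],q=s["ee_rot"],**d);print(d["mount"],d["camera_matrix"])
d=arm.get_image("top");cv2.imwrite("pics/t1.png",cv2.resize(d["color"][120:250,260:410,::-1],None,fx=4,fy=4))
E
```

```text
1.4333 [488.68898322 -66.53737248  88.74130473] [-1.39591870e-01  9.90208287e-01 -1.87381255e-05 -1.28743865e-03] [-0.98260117 -0.57490442 -0.30461945]
[[-5.63384658e-05 -9.48070553e-01 -3.18060093e-01  8.22389348e+01]
 [ 9.99999499e-01 -3.71181118e-04  9.29281784e-04 -5.97525337e-03]
 [-9.99082596e-04 -3.18059881e-01  9.48070100e-01 -1.41918633e+02]
 [ 0.00000000e+00  0.00000000e+00  0.00000000e+00  1.00000000e+00]] [[295.47626793   0.         320.0443054 ]
 [  0.         295.47626793 198.01318599]
 [  0.           0.           1.        ]]
```

View pics/w1.png

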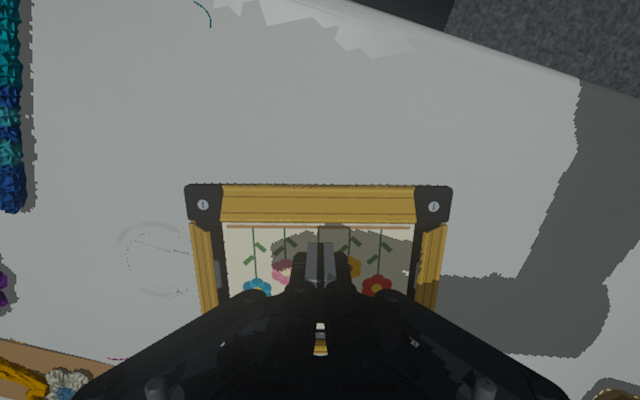

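```bash
python3 - <<'E'
from h import *
from scipy.spatial.transform import Rotation as R
d=np.load("w1.npz");M=np.eye(4);M[:3,:3]=R.from_quat(d["q"]).as_matrix();M[:3,3]=d["pos"]
T=np.linalg.inv(M@d["mount"])
print(unproj(d["camera_matrix"],T,[(203,205),(433,206)],15))
print(R.from_quat(d["q"]).as_matrix().round(3))
E
```

```text
[[ 509.49075017 -154.77810166   15.        ]
 [ 461.005455     17.10358008   15.        ]]
[[-0.961 -0.276 -0.003]
 [-0.276  0.961 -0.   ]
 [ 0.003  0.    -1.   ]]
```

View pics/t1.png

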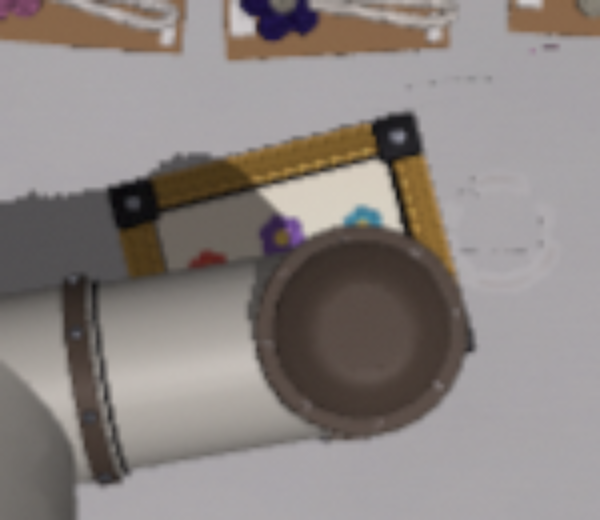

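Request:
apply_moves(
  plan=[1, 0, 0, -0.03, 0, 1, 0, 0, -0.05, 0, 1, 0, 0, -0.056, 0, 1, 0, 0, -0.06, 0, 1, 0, 0, -0.063, 0, 1, 0, 0, -0.066, 0, 1, 0, 0, -0.066, 0],
)

```text
clock: 2.12
position: [490.1, -69.0, 25.6]
ee_rot: [-0.138, 0.99, -0.0, 0.002]
contact_force: [0.9, -1.1, 2.3]
gripper_width: 0.1
```

Request:
apply_moves(
  plan=[1, 0, 0, -0.001, 0, 1, 0, 0, -0.002, 0, 1, 0, 0, -0.003, 0, 1, 0, 0, -0.004, 0, 1, 0, 0, -0.005, 0, 1, 0, 0, -0.005, 0],
)

```text
clock: 2.62
position: [489.0, -68.6, 19.7]
ee_rot: [-0.138, 0.99, -0.0, 0.001]
contact_force: [0.6, 0.3, 4.4]
gripper_width: 0.2
```

Request:
apply_moves(
  plan=[1, 0, 0, -0.001, 0, 1, 0, 0, -0.002, 0, 1, 0, 0, -0.003, 0, 1, 0, 0, -0.004, 0, 1, 0, 0, -0.004, 0],
)

```text
clock: 3.03
position: [487.8, -68.7, 14.5]
ee_rot: [-0.137, 0.991, 0.0, -0.001]
contact_force: [-0.5, 0.1, -0.3]
gripper_width: 0.1
```

```bash
cat > st.py <<'E'
from bench import arm
import cv2,sys,numpy as np
s=arm.read_state();print(s["clock"],s["position"],s["contact_force"],s["joints"].round(2))
for n in sys.argv[2:]:
    d=arm.get_image(n);np.savez(f"{n}_{sys.argv[1]}.npz",pos=s["position"],q=s["ee_rot"],**d)
    im=d["color"][:,:,::-1]
    if n!="wrist": im=cv2.resize(im[135:240,275:395] if n=="top" else im[160:250,240:370],None,fx=6,fy=5.5,interpolation=cv2.INTER_CUBIC)
    cv2.imwrite(f"pics/{n}_{sys.argv[1]}.png",im)
E
python3 st.py a scene
```

```text
3.0333 [487.79379334 -68.68322423  14.52038864] [-0.4802525   0.12101674 -0.28997673] [ 0.19  0.45 -0.57 -0.   -0.56 -1.49]
```

View pics/scene_a.png

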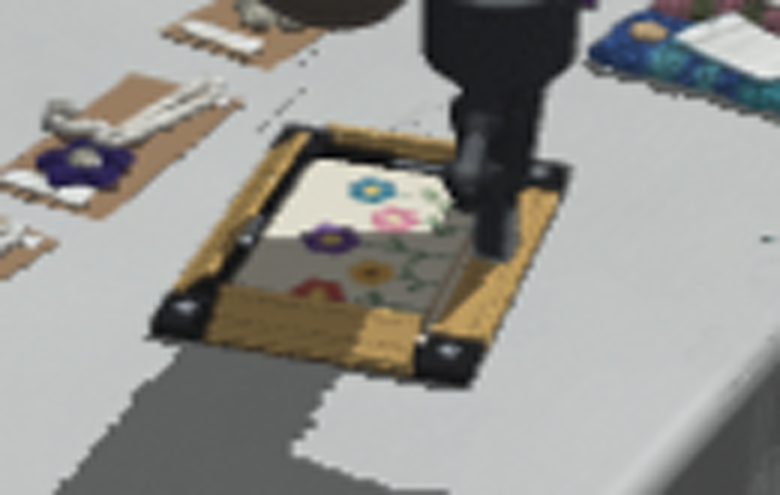

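Request:
apply_moves(
  plan=[1, 0, 0, -0.001, 0, 1, 0, 0, -0.002, 0, 1, 0, 0, -0.002, 0],
)

```text
clock: 3.33
position: [488.4, -68.6, 13.5]
ee_rot: [-0.138, 0.99, -0.0, -0.0]
contact_force: [-1.2, -0.8, 3.5]
gripper_width: 0.0
```

Request:
apply_moves(
  plan=[1, 0, 0, 0.04, 0, 1, 0.03, 0.008, 0.045, 0, 1, 0.07, 0.02, 0.045, 0, 1, 0.1, 0.028, 0.045, 0, 1, 0.1235, 0.035, 0.045, 0, 1, 0.1235, 0.035, 0.025, 0, 1, 0.1235, 0.035, 0.016, 0, 1, 0.1235, 0.035, 0.014, 0],
)

```text
clock: 4.0
position: [610.1, -33.9, 25.2]
ee_rot: [-0.137, 0.991, -0.0, -0.002]
contact_force: [-1.5, 1.0, 3.4]
gripper_width: -0.2
```

```bash
python3 st.py b wrist
```

```text
4.0 [610.13460265 -33.917588    25.22251018] [-1.51016261  1.01570723  3.38615076] [ 0.21  0.57 -0.26 -0.   -0.74 -1.5 ]
```

View pics/wrist_b.png

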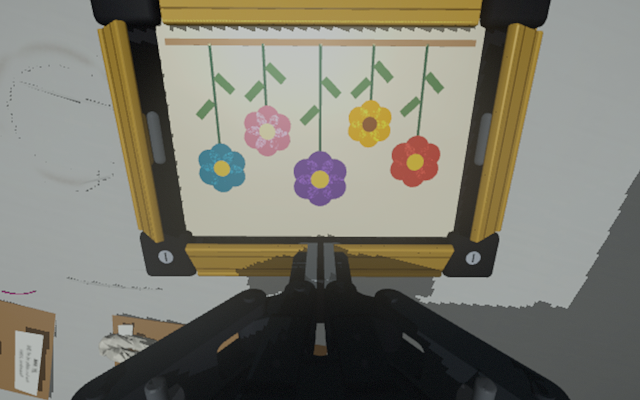

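Request:
apply_moves(
  plan=[1, 0, 0, -0.002, 0, 1, 0, 0, -0.004, 0, 1, 0, 0, -0.006, 0, 1, 0, 0, -0.007, 0, 1, 0, 0, -0.008, 0, 1, 0, 0, -0.009, 0, 1, 0, 0, -0.01, 0, 1, 0, 0, -0.01, 0],
)

```text
clock: 4.72
position: [611.7, -33.6, 16.7]
ee_rot: [-0.138, 0.99, 0.0, -0.0]
contact_force: [-0.4, -1.1, -0.6]
gripper_width: -0.2
```

Snapped; press to confirm, then lift.

Request:
apply_moves(
  plan=[1, 0, 0, -0.002, 0, 1, 0, 0, -0.003, 0, 1, 0, 0, -0.004, 0, 1, 0, 0, -0.004, 0],
)

```text
clock: 5.05
position: [611.8, -33.6, 13.6]
ee_rot: [-0.138, 0.99, -0.0, -0.0]
contact_force: [-2.0, 0.8, 4.5]
gripper_width: -0.2
```

Request:
apply_moves(
  plan=[1, 0, 0, 0.04, 0, 1, 0, 0, 0.06, 7, 1, -0.02, 0.015, 0.06, 14, 1, -0.04, 0.03, 0.06, 21, 1, -0.06, 0.045, 0.06, 28, 1, -0.085, 0.067, 0.06, 35, 1, -0.085, 0.067, 0.06, 42, 1, -0.085, 0.067, 0.06, 49],
)

```text
clock: 5.72
position: [525.6, 34.4, 73.3]
ee_rot: [-0.54, 0.842, 0.0, -0.0]
contact_force: [-0.3, -0.3, -0.1]
gripper_width: -0.1
```

Request:
apply_moves(
  plan=[1, 0, 0, 0, 7, 1, 0, 0, 0, 14, 1, 0, 0, 0, 21, 1, 0, 0, 0, 28, 1, 0, 0, 0, 35, 1, 0, 0, 0, 41, 1, 0, 0, 0, 41],
)

```text
clock: 6.3
position: [526.9, 33.4, 73.0]
ee_rot: [0.798, -0.602, -0.0, -0.0]
contact_force: [0.3, -0.2, 0.2]
gripper_width: 0.1
```

```bash
python3 st.py c wrist
```

```text
6.3 [526.87703291  33.41181517  72.96500856] [ 0.32100153 -0.22325646  0.2053696 ] [ 0.37  0.4  -0.43 -0.   -0.74 -0.09]
```

View pics/wrist_c.png

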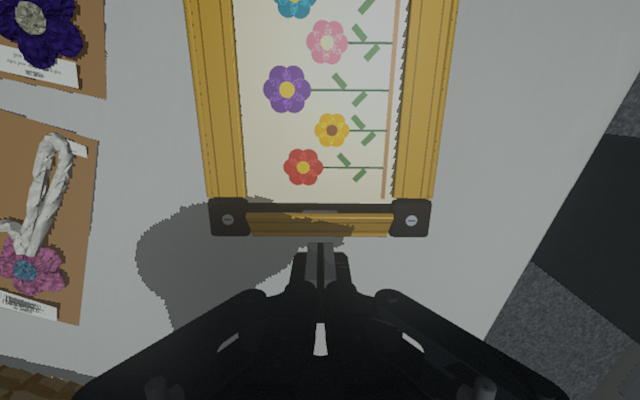

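```bash
python3 - <<'E'
from h import *
from scipy.spatial.transform import Rotation as R
d=np.load("wrist_c.npz");M=np.eye(4);M[:3,:3]=R.from_quat(d["q"]).as_matrix();M[:3,3]=d["pos"]
T=np.linalg.inv(M@d["mount"])
print(unproj(d["camera_matrix"],T,[(228,219),(411,221)],15))
E
```

```text
[[590.78457176  53.32000956  15.        ]
 [461.48767836  18.12891905  15.        ]]
```

Frame has not moved. Press the left rail.

Request:
apply_moves(
  plan=[1, 0, 0, -0.03, 0, 1, 0, 0, -0.043, 0, 1, 0, 0, -0.046, 0, 1, 0, 0, -0.048, 0, 1, 0, 0, -0.05, 0, 1, 0, 0, -0.052, 0, 1, 0, 0, -0.054, 0, 1, 0, 0, -0.054, 0],
)

```text
clock: 7.02
position: [527.4, 33.5, 19.5]
ee_rot: [0.797, -0.604, 0.0, -0.001]
contact_force: [-0.2, -0.8, 2.0]
gripper_width: 0.1
```

Request:
apply_moves(
  plan=[1, 0, 0, -0.001, 0, 1, 0, 0, -0.002, 0, 1, 0, 0, -0.003, 0, 1, 0, 0, -0.004, 0, 1, 0, 0, -0.005, 0, 1, 0, 0, -0.006, 0, 1, 0, 0, -0.006, 0],
)

```text
clock: 7.6
position: [526.7, 33.4, 13.5]
ee_rot: [0.798, -0.603, -0.0, 0.0]
contact_force: [-1.3, 0.4, 5.0]
gripper_width: -0.2
```

Request:
apply_moves(
  plan=[1, 0, 0, 0.04, 0, 1, 0.005, -0.018, 0.05, 0, 1, 0.0155, -0.0555, 0.05, 0, 1, 0.026, -0.093, 0.05, 0, 1, 0.0365, -0.13, 0.05, 0, 1, 0.0465, -0.1665, 0.05, 0, 1, 0.0465, -0.1665, 0.03, 0, 1, 0.0465, -0.1665, 0.03, 0],
)

```text
clock: 8.27
position: [571.1, -135.0, 39.9]
ee_rot: [0.796, -0.605, -0.003, 0.001]
contact_force: [-1.2, 0.9, -0.6]
gripper_width: -0.3
```

```bash
python3 st.py d wrist scene
```

```text
8.2667 [ 571.08519442 -134.98318468   39.87313599] [-1.22794091  0.85624031 -0.59033926] [ 0.04  0.52 -0.31 -0.   -0.74  0.23]
```

View pics/wrist_d.png

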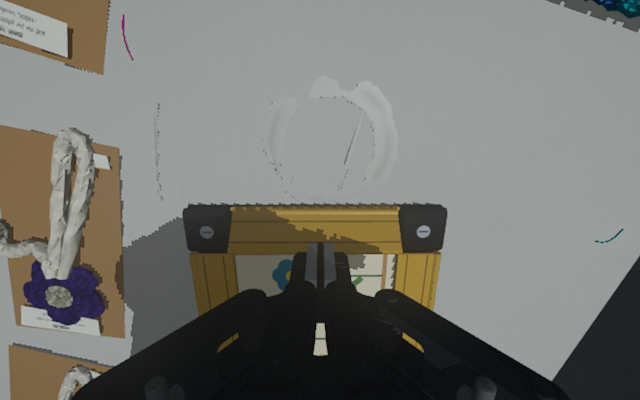

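Request:
apply_moves(
  plan=[1, 0, 0, -0.008, 0, 1, 0, 0, -0.014, 0, 1, 0, 0, -0.017, 0, 1, 0, 0, -0.019, 0, 1, 0, 0, -0.021, 0, 1, 0, 0, -0.021, 0],
)

```text
clock: 8.87
position: [574.0, -131.4, 23.0]
ee_rot: [0.798, -0.602, 0.0, -0.001]
contact_force: [-1.0, 2.7, 4.4]
gripper_width: -0.1
```

```bash
python3 - <<'E'
from h import *
from scipy.spatial.transform import Rotation as R
d=np.load("wrist_d.npz");M=np.eye(4);M[:3,:3]=R.from_quat(d["q"]).as_matrix();M[:3,3]=d["pos"]
T=np.linalg.inv(M@d["mount"])
print(unproj(d["camera_matrix"],T,[(207,232),(423,232)],15))
E
```

```text
[[ 638.88769216 -119.91469283   15.        ]
 [ 509.854297   -155.37630582   15.        ]]
```

Request:
apply_moves(
  plan=[1, 0, -0.001, -0.001, 0, 1, 0, -0.001, -0.003, 0, 1, 0, -0.001, -0.004, 0, 1, 0, -0.001, -0.005, 0, 1, 0, -0.001, -0.006, 0, 1, 0, -0.001, -0.007, 0, 1, 0, -0.001, -0.007, 0],
)

```text
clock: 9.45
position: [573.0, -134.1, 14.5]
ee_rot: [0.798, -0.603, -0.0, 0.0]
contact_force: [-0.9, -1.1, -0.4]
gripper_width: -0.1
```

Request:
apply_moves(
  plan=[1, 0, 0, -0.001, 0, 1, 0, 0, -0.002, 0, 1, 0, 0, -0.002, 0],
)

```text
clock: 9.7
position: [573.4, -134.2, 13.5]
ee_rot: [0.798, -0.603, -0.0, 0.0]
contact_force: [-1.2, -0.0, 3.9]
gripper_width: -0.2
```

Request:
apply_moves(
  plan=[1, 0, 0, 0.04, 0, 1, 0, 0, 0.08, 0, 1, -0.02, -0.03, 0.11, 0, 1, -0.05, -0.06, 0.13, 0, 1, -0.08, -0.09, 0.13, 0, 1, -0.11, -0.12, 0.13, 0, 1, -0.14, -0.15, 0.13, 0, 1, -0.14, -0.18, 0.13, 0],
)

```text
clock: 10.37
position: [428.8, -313.6, 143.3]
ee_rot: [0.798, -0.603, -0.001, -0.0]
contact_force: [-0.1, 0.6, -0.2]
gripper_width: -0.1
```

Request:
apply_moves(
  plan=[1, -0.03, -0.02, 0.02, 0, 1, -0.05, -0.06, 0.05, 0, 1, -0.07, -0.1, 0.05, 0, 1, -0.09, -0.13, 0.05, 0, 1, -0.09, -0.13, 0.05, 0, 1, -0.09, -0.13, 0.05, 0],
)

```text
clock: 10.87
position: [341.6, -446.1, 192.8]
ee_rot: [0.796, -0.605, -0.0, -0.0]
contact_force: [0.6, -0.5, -0.7]
gripper_width: 0.1
```

```bash
python3 st.py e top scene; python3 - <<'E'
from h import *
d=np.load("top_e.npz");K,T=d["camera_matrix"],d["camera_from_world"]
v,u=np.mgrid[0:400,0:640];z=d["range_z"];P=np.stack([(u-K[0,2])/K[0,0]*z,(v-K[1,2])/K[1,1]*z,z,np.ones_like(z)],-1)@np.linalg.inv(T).T
th=.2705;x=P[...,0]-550.3;y=P[...,1]+50;lx=np.cos(th)*x+np.sin(th)*y;ly=-np.sin(th)*x+np.cos(th)*y
for n,m in dict(near=(abs(lx+64)<12)&(abs(ly)<65),far=(abs(lx-64)<12)&(abs(ly)<65),left=(abs(ly-86.5)<12)&(abs(lx)<45),right=(abs(ly+86.5)<12)&(abs(lx)<45),cover=(abs(lx)<45)&(abs(ly)<65)).items():
    h=P[...,2][m&(z>0)];print(n,h.size,np.percentile(h,[5,50,95]).round(1))
E
```

```text
10.8667 [ 341.58034501 -446.07453386  192.75936993] [ 0.58415708 -0.5170446  -0.69727829] [-0.63  0.31 -0.21 -0.   -1.05  0.9 ]
near 454 [10.4 13.5 16.5]
far 458 [ 8.2 13.4 16.6]
left 310 [10.4 13.4 16.5]
right 316 [ 7.7 13.3 17. ]
cover 1662 [ 5.1  8.4 11.6]
```

View pics/top_e.png

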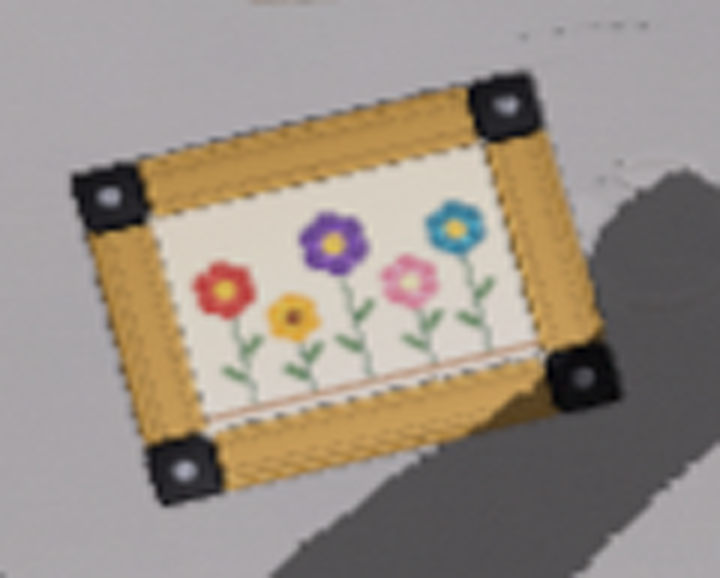

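View pics/scene_e.png

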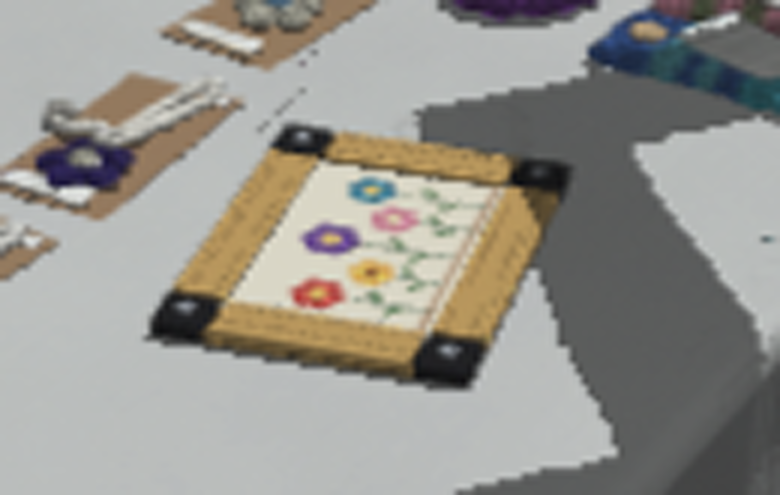

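All four rails are flat: their median heights are 13.3–13.5 mm, and the frame's cap screws sit at the same pixels as at the start. The arm is clear, so I'm handing in.

```bash
python3 -c "
from bench import arm
print(arm.job_done())"
```

```text
the job is handed in; nothing more can be done
None
```

All four rails are shut, and I handed the job in at about 11 s of the 58 s allowed. I pressed them with closed fingertips at mid-length, in the order near, far, left, right. Before each lift I pressed once more to the hard stop at 13.5–13.6 mm. The highest force I read was about 5 N; readings came only at the end of each move, so brief peaks as a rail snapped are not recorded.

- **Rails:** the final top-camera depth gave median rail heights of 13.5, 13.4, 13.4 and 13.3 mm (near, far, left, right), against 13.5 mm when shut. Both the top and scene pictures show them flat. Individual depth pixels scatter by about ±3 mm, up to about 6 mm on the far and right rails.
- **Clear sheet:** the fingertips never went below 13.5 mm in any reading, and the sheet's top is at 8.6 mm.
- **Frame position:** in wrist-camera checks during the job, the frame's corner screws stayed within about 2 mm of the first measurement. That is within calibration error. In the final picture the frame lies where it started.
- **Other goods:** the path stayed well clear of the sleeve and the scrubby. I did not re-measure either one, though the sleeve's visible edge looks unmoved in the scene picture.
- **End state:** the arm is parked clear at about 190 mm height, with no contact force beyond sensor noise.

No check failed or disagreed.

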